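# Charge the tumbler with brass spacers and hold its speed lever in the third notch

## Task

Pick up the scoop and use it (not the fingers) to move at least three of the five tarnished brass spacers from the orange bin into the bowl of the tumbler, spilling none on the desk, then set the scoop back down flat on the desk and let go of it. After that, press the tumbler's red spring-return lever down past its first two click notches into the third, so that it runs at full speed to brighten the brass, and finish while still holding it there against its spring: do not let go at the end. Leave the other things on the desk where they are.

Things in the scene. Friction and masses are not known exactly. Their poses are not given: they have to be found in the camera images.
- parts_bin: Open orange plastic tilt-out bin, clipped in a dark steel cradle screwed to the desk (fixed). Origin on the desk under it, z up, +x from its low sloping front to its upright back wall (inner face x +80 mm, top 62 mm high). Side walls 4 mm thick, 62 mm high from x +30 to +84, sloping to 34 mm at x -119. At the start the spacers stand in the back half, x +8 to +72.
- bin_floor (a point): On the bin's flat inner floor over the bin's origin, 8 mm above the desk; axes as parts_bin. The floor runs from x -85 to +80 and y -50 to +50 mm; the front wall leans outward at about 45 degrees from its edge at x -85 up to x -119, 33 mm above the desk.
- scoop: Loose aluminium hand scoop (about 85 g, black handle) resting flat on the desk, nose to the right. Origin under the middle of the blade's rear edge, +x to the nose (lip at x +75 mm), z up. Flat blade 84 mm wide (y), 2 mm thick, bevelled thin on top over the last 18 mm, open in front; rear wall 34 mm high, side walls 34 mm falling to 8 mm at x +62. Handle: flat-sided bar 14 mm wide, 20 mm deep, 95 mm long.
- scoop_grip (a point): Grip point on the centre line of the scoop's handle, at x -59, y 0, z +67 mm in the scoop's frame (67 mm above the desk at rest). The handle runs back and up from the rear wall at 35 degrees (x -20 to -98); 14 mm wide, it can be pinched from straight above, a finger on either side in y.
- tumbler: Blue vibratory tumbler (fixed): round base 190 mm across, ivory bowl on top, control pod on its -x side (94 mm wide, 92 mm high, front face at x -152 mm). Origin on the desk under the bowl's centre, z up, -x roughly towards the robot. Bowl rim 135 mm above the desk, inner radius 91 mm, 60 mm at its floor; a hub 32 mm wide with a wing nut rises in the middle to 103 mm.
- bowl_floor (a point): Middle of the bowl's inner floor, 65 mm above the desk (70 mm below the rim); axes as tumbler.
- speed_lever (a joint): Angle (rad) of the tumbler's red hold-to-run lever, which sticks out of a slot in the pod's front; positive is pressed down. 0: off, leaning 0.36 up from level. Click notches at 0.22, 0.44 and 0.66 (third, full speed), humps between; hard stop 0.72. A spring returns it to 0 out of every notch. Pressing at the pad takes 3 to 12 N, about 9 N to stay in the third.
- lever_pivot (a point): The lever's pivot: x -120, y 0, z +70 mm in the tumbler's frame; the lever turns about the tumbler's y axis, 85 mm from here to the middle of its pad.
- lever_pad (a point): Middle of the top face of the lever's red end pad (36 mm wide, 34 mm long, 10 mm thick); moves with the lever. 105 mm above the desk at rest, 50 mm at the third notch, both times about 200 mm from the tumbler's origin along its -x.
- spacer0: A loose tarnished-brass hexagonal threaded spacer, 12 mm across flats, 14 mm tall, 13 g, oily and slippery (friction about 0.3); one of five alike, upright on the bin's floor at the start. Origin at its centre, z along its axis.
- spacer1: A loose tarnished-brass hexagonal threaded spacer, 12 mm across flats, 14 mm tall, 13 g, oily and slippery (friction about 0.3); one of five alike, upright on the bin's floor at the start. Origin at its centre, z along its axis.
- spacer2: A loose tarnished-brass hexagonal threaded spacer, 12 mm across flats, 14 mm tall, 13 g, oily and slippery (friction about 0.3); one of five alike, upright on the bin's floor at the start. Origin at its centre, z along its axis.
- spacer3: A loose tarnished-brass hexagonal threaded spacer, 12 mm across flats, 14 mm tall, 13 g, oily and slippery (friction about 0.3); one of five alike, upright on the bin's floor at the start. Origin at its centre, z along its axis.
- spacer4: A loose tarnished-brass hexagonal threaded spacer, 12 mm across flats, 14 mm tall, 13 g, oily and slippery (friction about 0.3); one of five alike, upright on the bin's floor at the start. Origin at its centre, z along its axis.
- paddle: Black plastic paddle controller, 60 x 88 x 46 mm; loose bystander, leave it where it is. Origin at its underside.
- breadboard: White solderless breadboard, 165 x 55 x 9 mm, two chips on it; loose bystander, leave it where it is. Origin at its underside.
- cutters: Chrome side cutters with red grips, 130 mm long, lying flat; loose bystander, leave it where it is. Origin at its underside.
- spool: Solder spool standing on end, 60 mm across, 52 mm high; loose bystander, leave it where it is. Origin at its underside.
- driver: Screwdriver with yellow handle, lying; loose bystander, leave it where it is. Origin at its underside.
- mug: Blue ceramic mug, 82 mm across, 92 mm high; loose bystander, leave it where it is. Origin at its underside.
- flux_tin: Round green flux tin, 67 mm across, 27 mm high; loose bystander, leave it where it is. Origin at its underside.
There are look-alikes about, which are no part of the job. What is meant by the scoop is not pink or turquoise, and is the larger of those in its own colour.

How it is judged:
By the outcome, as a careful person would: the job done as asked, in the order asked, and still so for the second after the job is handed in, while the arm keeps its last pose, push and grip.
It also fails if it takes over 72 s, if anything falls off the work surface, if the arm or the gripper's body presses on something with over 40 N, if the wrist force passes 120 N, or if a joint passes its speed limit or range.

## Robot

A 6-joint arm with a two-finger parallel gripper is mounted at the origin on the work surface. World frame = base frame: x ahead of the robot, y to its left, z up, the work surface at z = 0. Lengths are in mm, angles in degrees, forces in N, time in s.
With the tool pointing down it reaches from about 300 to 850 mm from the base axis. Payload 4.2 kg.
Tool frame: the origin (TCP) lies between the finger pads; the fingertips stand 17 mm ahead of it and the grasp point (between the pads) lies 2 mm behind it; z points along the fingers, y is the line along which they close (so a half turn about z gives the same grasp; the last joint's range is limited). The gripper opens to 91 mm and grips with 3 to 60 N. Pads are 32 mm wide; open, the fingers measure 118 mm over their backs; the gripper's body (76 mm by 178 mm) begins 60 mm behind the grasp point.
Start: joints at [-71.391, 18.312, 89.639, -0, 72.044, -1.146], TCP at [194.358, -541.171, 230.976] pointing down, gripper open.
Joint ranges: [-177.97, 177.97], [-48.28, 115.42], [12.27, 149.76], [-77.06, 257.06], [2.81, 150.46], [-146.56, 146.56]. Speed limits (degrees/s): [147.25, 147.25, 180, 180, 180, 180].

## Interface

Orientations are given as [roll, pitch, yaw] about the fixed x, y, z axes, in that order (R = Rz(yaw) Ry(pitch) Rx(roll)).
In Python, from cell import readout, viewer, close_job, finder gives the robot as it stands.
- The arm moves only by the shell command python3 -m creep 'ROWS' [OPENING] [FORCE]. ROWS is text: rows parted by semicolons, each of 4 numbers parted by spaces: the shift along the tool's x, y, z in cm, then the turn about the tool's z in degrees. A call has 1 to 10 rows; each row is the pose to reach, as a shift and turn from the pose commanded when the call began, along the tool's axes at that moment; what a row does not reach only later rows make up. A row lasts 1/12 s, in which the tool goes at most 41.7 mm and 7.16 degrees, less where a joint would pass 70% of its speed; a pose out of reach is approached as far as the arm can. A call with a gripper value outside its range is refused whole. OPENING is the gripper command: -1 is fully open, 1 is shut, values between are in proportion, set as the call begins (- or left out, the last holds). The fingers move at their own pace and stop on an object; FORCE is the grip in N (left out, the last holds). Time passes only in rows, so rows that repeat a pose let the fingers close. It gives the time, the measured TCP pose, the force, the opening and the grip force at its end, in the units of the state.
- readout.get_obs(): the state, without advancing time (a new reading comes with each control period).
- viewer.read_camera(name): name is "side" or "top" or "wrist"; returns a dict with "image" (400x640x3 uint8, red, green, blue), "depth" (400x640 float32, mm along the optical axis (not along the pixel's ray), 0 where there is no reading), "fx", "fy", "cx", "cy" (pixels), "world_from_camera" (4x4, takes a point from camera to world coordinates). Camera axes: x right, y down, z forward; pixel columns grow to the right and rows downward; lengths in mm; the calibration is good to about 2 mm. A picture is of the moment at which its call begins.
- close_job(): hands the job in; it is judged then, once.
Trained networks look in the newest picture that a camera, given by its name, has taken for a name from the list of things; names that differ only in an ending like _2 or _b are one class to them, and where a whole thing is asked for, a point or a joint stands for the part that bears it (a point fixed in the world has none). Each returns a list of dicts, best first, with "conf" (0 to 1); they miss things now and then, are a little off and sometimes report something else, mostly with a low value. They report only what shows in the picture. A call takes as long as a camera call. They do not tell look-alikes from the thing itself.
- finder.recognise(camera, label): "box" ([centre column, centre row, width, height] in pixels, round what is visible of it).
The state is a dict: "time": time; "qpos": joint angles; "qd": joint speeds; "effort": joint torques, N m; "position": TCP position; "ee_rot": TCP orientation; "wrist_force": force on the tool from outside, world axes, zero at the start; "torque": the same for the moment, N m; "opening": finger opening in mm; "grip_force": force on a finger pad.
Only numpy, scipy, OpenCV 4.12 (cv2) and the standard library are available. Lean on these libraries where they do the work, as an engineer would, in place of code of your own. Each camera call takes 0.05 s, during which the arm holds its last target. There are 200 camera calls.

## Working session

There is one attempt and no reset: what is moved stays moved. The work goes in short steps, Python scripts to look and compute and a shell command to move; the robot and the scene stay as the last step left them, time stands still between calls to the robot, and variables do not carry over. Pictures are saved under pics/ and viewed, at most 10 in all, crops included, and the job is handed in when it is done.

```bash
ls; mkdir -p pics; python3 - <<'E'
from cell import readout, viewer, finder
import cv2, numpy as np
print(readout.get_obs())
for n in ("top","side"):
    c=viewer.read_camera(n)
    cv2.imwrite(f"pics/{n}0.png",c["image"][:,:,::-1])
    np.savez(f"pics/{n}0.npz",**{k:c[k] for k in c})
    print(n,c["fx"],c["fy"],c["cx"],c["cy"],np.round(c["world_from_camera"],3).tolist())
    for l in ("scoop","parts_bin","tumbler","speed_lever","spacer0"):
        print(l,[(np.round(d["box"]).tolist(),round(d["conf"],2)) for d in finder.recognise(n,l)])
E
```

```text
pics
{'time': 0.0, 'qpos': array([-7.13907379e+01,  1.83527142e+01,  8.97074213e+01, -1.30318850e-03,
        7.20441252e+01, -1.14815605e+00]), 'qd': array([-0.0751543 ,  0.0520117 , -0.05236903,  0.07199588, -0.02728546,
        0.00574177]), 'effort': array([ 1.29330943e-03, -4.12457943e+01, -2.31977087e+01,  7.28720916e-02,
        4.57716035e-02, -1.66451227e-04]), 'position': array([ 194.19058366, -540.70138784,  230.10262559]), 'ee_rot': array([-1.79895735e+02, -8.50416544e-04,  1.97578203e+01]), 'wrist_force': array([1.15393321, 0.52059756, 0.24919596]), 'torque': array([-0.02691411,  0.01510295, -0.02239793]), 'grip_force': 0.0, 'opening': 91.27843378554168}
top 361.06228146207565 361.06228146207565 320.98583490245477 198.54158572646182 [[0.144, -0.968, 0.205, 238.644], [-0.99, -0.141, 0.03, -5.897], [0.0, -0.207, -0.978, 1284.21], [0.0, 0.0, 0.0, 1.0]]
scoop [([340.0, 242.0, 21.0, 36.0], 0.9), ([172.0, 237.0, 32.0, 41.0], 0.79), ([239.0, 269.0, 21.0, 45.0], 0.68), ([280.0, 222.0, 26.0, 57.0], 0.56)]
parts_bin [([296.0, 170.0, 45.0, 62.0], 0.91)]
tumbler [([396.0, 180.0, 62.0, 94.0], 0.93)]
speed_lever [([400.0, 224.0, 8.0, 13.0], 0.45)]
spacer0 []
side 458.488651089537 458.488651089537 317.11251186213565 207.75487117889625 [[-0.895, -0.337, 0.293, 66.136], [-0.446, 0.691, -0.569, 811.225], [-0.011, -0.639, -0.769, 1173.493], [0.0, 0.0, 0.0, 1.0]]
scoop [([293.0, 381.0, 66.0, 38.0], 0.9), ([363.0, 215.0, 35.0, 38.0], 0.88), ([363.0, 327.0, 50.0, 34.0], 0.71), ([318.0, 262.0, 53.0, 58.0], 0.68), ([372.0, 144.0, 31.0, 12.0], 0.41)]
parts_bin [([269.0, 241.0, 76.0, 55.0], 0.62)]
tumbler [([320.0, 150.0, 85.0, 62.0], 0.68)]
speed_lever [([356.0, 155.0, 17.0, 11.0], 0.59)]
spacer0 []
```

```bash
python3 - <<'E'
import cv2
a=cv2.imread("pics/top0.png")[110:310,150:450]; b=cv2.imread("pics/side0.png")[110:400,200:450]
cv2.imwrite("pics/a.png",cv2.resize(a,None,fx=2.6,fy=2.6,interpolation=2));cv2.imwrite("pics/b.png",cv2.resize(b,None,fx=2,fy=2,interpolation=2))
E
```

```text
(no output)
```

View pics/a.png

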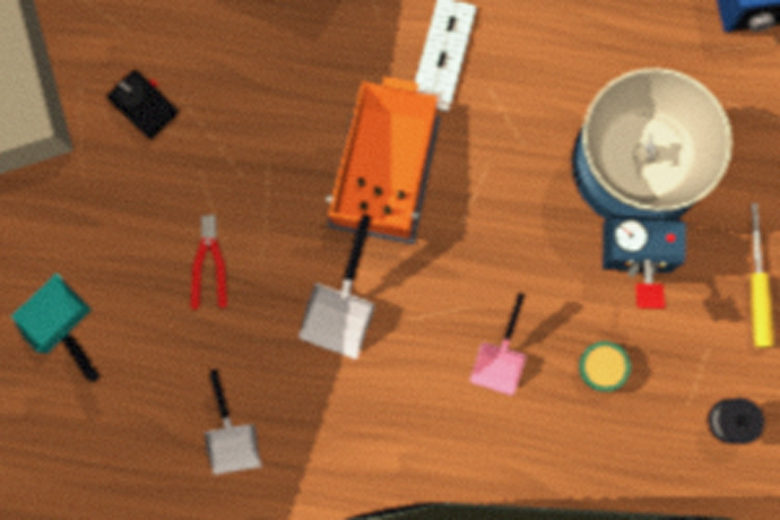

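View pics/b.png

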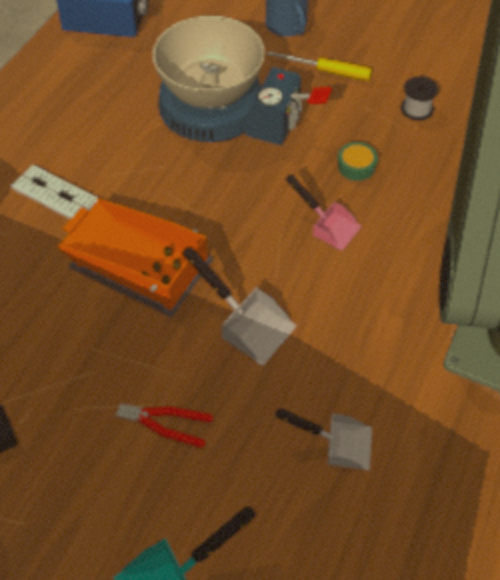

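Top view crop: the large grey scoop is at crop px (337,320), handle up to (362,220). The orange bin (385,160) has its spacers at the end nearest the robot. The tumbler bowl is at (655,140) and the red pad at (650,296). The small grey, pink and turquoise scoops are look-alikes.

```bash
cat > h.py <<'E'
import numpy as np, cv2
def cloud(c):
    d=np.asarray(c["depth"],float); v,u=np.mgrid[:d.shape[0],:d.shape[1]]
    P=np.stack([(u-c["cx"])/c["fx"]*d,(v-c["cy"])/c["fy"]*d,d],-1)
    T=np.asarray(c["world_from_camera"]); W=P@T[:3,:3].T+T[:3,3]; W[d<=0]=np.nan
    return W
def hsv(c): return cv2.cvtColor(np.ascontiguousarray(c["image"]),cv2.COLOR_RGB2HSV).astype(int)
def rect(p): 
    r=cv2.minAreaRect(p[:,:2].astype(np.float32)); return np.round(r[0],1),np.round(r[1],1),round(r[2],1),np.round(cv2.boxPoints(r)).tolist()
def box(sh,u0,u1,v0,v1):
    m=np.zeros(sh,bool); m[v0:v1,u0:u1]=1; return m
E
python3 - <<'E'
from h import *
for n in ("top","side"):
    c=dict(np.load(f"pics/{n}0.npz")); W=cloud(c); H=hsv(c); h,s,v=H[...,0],H[...,1],H[...,2]; sh=h.shape; z=W[...,2]
    print(n,"desk z",np.nanmedian(z))
    B=box(sh,270,325,138,205) if n=="top" else box(sh,225,310,205,268)
    m=B&(h>5)&(h<14)&(s>215)&(z>14); p=W[m]
    print("bin",len(p),rect(p),np.nanpercentile(p[:,2],[5,50,98])); q=p[p[:,2]>50]; print(" high",len(q),rect(q) if len(q)>5 else 0)
    S=box(sh,262,296,215,250) if n=="top" else box(sh,305,350,252,294)
    m=S&(s<70)&(v>90)&(z<60); p=W[m]; print("blade",len(p),rect(p),np.nanpercentile(p[:,2],[2,50,98]))
    Hd=box(sh,278,298,190,226) if n=="top" else box(sh,288,322,232,268)
    m=Hd&(v<60)&(z>35)&(z<120); p=W[m]
    if len(p): 
        print("handle",len(p)); 
        for a in np.arange(35,110,10):
            q=p[(p[:,2]>=a)&(p[:,2]<a+10)]
            if len(q): print("  ",a,len(q),q.mean(0).round())
    R=box(sh,390,415,215,232) if n=="top" else box(sh,345,370,148,165)
    m=R&((h<5)|(h>174))&(s>180)&(z>60); p=W[m]; print("pad",len(p),np.nanmedian(p,0).round(),rect(p))
    m=(box(sh,370,436,132,196) if n=="top" else box(sh,270,340,112,170))&(z>128)&(z<142); p=W[m]
    A=np.c_[p[:,:2],np.ones(len(p))]; x=np.linalg.lstsq(A,(p[:,:2]**2).sum(1),rcond=None)[0]; print("rim",len(p),x[:2]/2,np.sqrt(x[2]+(x[:2]**2).sum()/4))
E
```

```text
top desk z -0.9244752544384482
bin 156 (array([587.3, 130.7]), array([105.2, 209.1]), 87.0, [[480.0, 84.0], [689.0, 73.0], [694.0, 178.0], [486.0, 189.0]]) [14.98336606 29.27936133 65.19891059]
 high 30 (array([521.4, 130.6]), array([ 72.5, 109.4]), 6.0, [[480.0, 181.0], [491.0, 72.0], [563.0, 80.0], [552.0, 189.0]])
blade 532 (array([369.1, 160.7]), array([84. , 93.5]), 79.2, [[315.0, 128.0], [407.0, 111.0], [423.0, 193.0], [331.0, 211.0]]) [-3.82549069  1.3991999  35.55467945]
handle 80
   45 7 [421. 149.  52.]
   55 15 [432. 147.  60.]
   65 15 [444. 145.  71.]
   75 16 [460. 141.  80.]
   85 19 [474. 139.  90.]
   95 8 [483. 137.  98.]
pad 90 [ 440. -240.  104.] (array([ 441.9, -238.1]), array([32.3, 31.3]), 2.6, [[425.0, -223.0], [426.0, -254.0], [459.0, -253.0], [457.0, -222.0]])
rim 271 [ 639.55331445 -218.88743696] 91.81739883203949
side desk z 1.675954181457655
bin 1232 (array([587.6, 130.8]), array([111.9, 237.6]), 87.1, [[466.0, 81.0], [704.0, 69.0], [709.0, 181.0], [472.0, 193.0]]) [15.05113365 35.71534503 65.46055298]
 high 269 (array([551.1, 133. ]), array([110.6, 164.5]), 87.3, [[466.0, 82.0], [631.0, 74.0], [636.0, 184.0], [472.0, 192.0]])
blade 697 (array([372.3, 159. ]), array([86. , 91.8]), 77.5, [[318.0, 127.0], [408.0, 107.0], [426.0, 191.0], [337.0, 211.0]]) [-0.9219411   4.78228463 35.76907692]
handle 116
   35 1 [427. 155.  43.]
   45 11 [428. 154.  51.]
   55 17 [435. 152.  59.]
   65 27 [447. 150.  70.]
   75 24 [460. 147.  80.]
   85 20 [474. 144.  90.]
   95 15 [482. 142.  99.]
   105 1 [487. 142. 106.]
pad 50 [ 442. -232.  109.] (array([ 444.2, -235.2]), array([30.5, 29.6]), 0.6, [[429.0, -221.0], [429.0, -250.0], [460.0, -250.0], [459.0, -220.0]])
rim 346 [ 641.57637229 -220.14710426] 91.63179734958167
```

```bash
python3 -m creep '22.6 -28 -3.5 -16;22.6 -28 -3.5 -16;22.6 -28 -3.5 -16;22.6 -28 -3.5 -16;22.6 -28 -3.5 -16;22.6 -28 -3.5 -16;22.6 -28 -3.5 -16;22.6 -28 -3.5 -16;22.6 -28 -3.5 -16;22.6 -28 -3.5 -16' -0.1
python3 - <<'E'
from cell import readout
import numpy as np
from scipy.spatial.transform import Rotation as R
o=readout.get_obs(); r=R.from_euler('xyz',o['ee_rot'],degrees=True)
print(r.inv().apply(np.array([430,140,300])-o['position']))
E
```

```text
time: 1.43
position: [313.3, -197.4, 266.8]
ee_rot: [180.0, -0.1, 36.1]
wrist_force: [-1.4, -0.4, 0.6]
opening: 50.2
grip_force: 0.0
[ 293.0372626  -203.98070775  -32.59253611]
```

```bash
python3 -m creep '29.3 -20.4 -3.3 48.6;29.3 -20.4 -3.3 48.6;29.3 -20.4 -3.3 48.6;29.3 -20.4 -3.3 48.6;29.3 -20.4 -3.3 48.6;29.3 -20.4 -3.3 48.6;29.3 -20.4 -3.3 48.6;29.3 -20.4 -3.3 48.6;29.3 -20.4 -3.3 48.6;29.3 -20.4 -3.3 48.6'
python3 -m creep '0 0 0 0;0 0 0 0;0 0 0 0'
python3 - <<'E'
from h import *
from cell import viewer
c=viewer.read_camera("wrist"); cv2.imwrite("pics/w1.png",c["image"][:,:,::-1]); np.savez("pics/w1.npz",**c)
print(np.round(c["world_from_camera"],3).tolist(),c["fx"])
E
```

```text
time: 2.27
position: [427.1, 123.1, 297.9]
ee_rot: [180.0, -0.1, -13.0]
wrist_force: [0.6, -0.7, 1.5]
opening: 50.3
grip_force: 0.0
time: 2.52
position: [426.4, 121.3, 297.2]
ee_rot: [179.9, 0.0, -12.8]
wrist_force: [-0.1, -0.1, 0.1]
opening: 50.3
grip_force: 0.0
[[-0.222, -0.94, -0.258, 499.355], [-0.975, 0.214, 0.057, 105.245], [0.001, 0.264, -0.964, 450.145], [0.0, 0.0, 0.0, 1.0]] 340.3827563565546
```

View pics/w1.png

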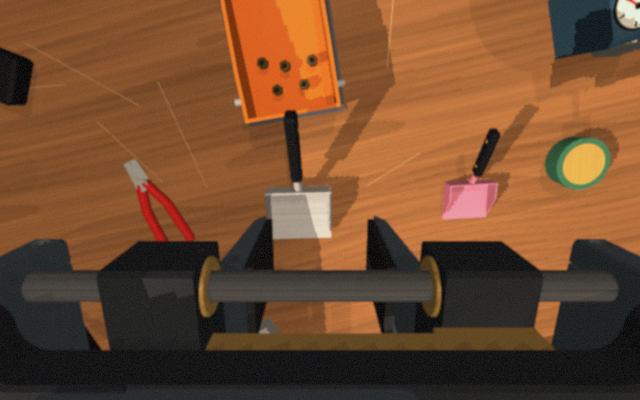

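Wrist view: scoop blade at (300,212), handle from (297,185) up to (291,115). The bin's back wall is at about row 115 and the five spacers are at (262..312, 60..90).

```bash
python3 - <<'E'
from h import *
c=dict(np.load("pics/w1.npz")); W=cloud(c); H=hsv(c); h,s,v=H[...,0],H[...,1],H[...,2]; sh=h.shape; z=W[...,2]
p=W[box(sh,258,340,182,242)&(s<80)&(v>90)&(z<60)]; print("blade",len(p),rect(p))
q=p[p[:,2]<12]; print(" low",rect(q)); 
m=box(sh,278,310,100,186)&(v<70)&(z>35)&(z<125); p=W[m]
for a in range(40,115,10):
    q=p[(p[:,2]>=a)&(p[:,2]<a+10)]
    if len(q): print("  ",a,len(q),q.mean(0).round(1))
m=box(sh,215,350,0,128)&(h>4)&(h<14)&(s>200)&(z>4); p=W[m]; q=p[(p[:,2]>56)&(p[:,2]<75)]; print("bin high",len(q),rect(q)); q=p[(p[:,2]<14)]; print("floor",len(q),rect(q),np.median(q[:,2]))
# wall lines: high points, left/right
m=box(sh,225,335,40,105)&(v<110)&(z>14)&(z<40)
n,l,st,ce=cv2.connectedComponentsWithStats(m.astype(np.uint8))
for i in range(1,n):
    if st[i,4]>8: print("spacer",st[i,4],ce[i].round(),np.nanmean(W[l==i],0).round(1))
# dark cradle near back wall
m=box(sh,235,345,100,140)&(z>8)&(z<66)&(W[...,0]<500)&~(box(sh,280,305,0,400)); print("near-bin min x by z",[(a,np.nanpercentile(W[m&(z>=a)&(z<a+12)][:,0],[1,10]).round().tolist()) for a in (8,20,32,44,56) if (m&(z>=a)&(z<a+12)).sum()>5])
E
```

```text
blade 3185 (array([371.8, 161.5]), array([83. , 92.7]), 78.2, [[318.0, 130.0], [409.0, 111.0], [426.0, 193.0], [335.0, 212.0]])
 low (array([365.7, 162.5]), array([81.4, 80. ]), 79.1, [[319.0, 130.0], [397.0, 115.0], [413.0, 195.0], [334.0, 210.0]])
   40 5 [419.1 150.1  49.8]
   50 106 [425.9 149.7  55.1]
   60 121 [439.6 147.3  65. ]
   70 142 [453.9 144.1  75.1]
   80 164 [469.2 141.1  85.3]
   90 274 [486.6 137.8  95.4]
   100 33 [490.2 137.6 100.6]
bin high 695 (array([539.8, 134.2]), array([108. ,  88.7]), 86.8, [[492.0, 83.0], [581.0, 78.0], [587.0, 186.0], [499.0, 191.0]])
floor 7131 (array([566.6, 132.8]), array([100.4, 135. ]), 87.1, [[497.0, 86.0], [631.0, 79.0], [636.0, 180.0], [502.0, 186.0]]) 7.261940592359622
spacer 30 [333.  46.] [560.  74.  17.]
spacer 56 [312.  60.] [549.9 102.1  21.1]
spacer 82 [262.  63.] [559.8 159.9  20.9]
spacer 75 [285.  66.] [550.9 134.9  20.9]
spacer 61 [304.  84.] [526.2 117.7  21.1]
spacer 71 [277.  90.] [526.8 150.7  21. ]
near-bin min x by z [(8, [497.0, 498.0]), (56, [493.0, 494.0])]
```

```bash
cat > go.py <<'E'
import sys,numpy as np
from cell import readout
from scipy.spatial.transform import Rotation as R
x,y,z,yaw=map(float,sys.argv[1:])
o=readout.get_obs(); r=R.from_euler('xyz',o['ee_rot'],degrees=True)
d=r.inv().apply(np.array([x,y,z])-o['position'])/10
t=-((yaw-o['ee_rot'][2]+180)%360-180)
print("pos",o['position'].round(1),o['ee_rot'].round(2),"go",d.round(2),"turn",round(t,2))
E
python3 go.py 457.8 144.4 65 -11.5
```

```text
pos [426.2 120.8 297.3] [ 1.7994e+02  3.0000e-02 -1.2900e+01] go [ 2.56 -3.03 23.23] turn -1.4
```

```bash
python3 -m creep '1 -1.2 4 -1.4;2 -2.4 8 -1.4;2.56 -3 12 -1.4;2.56 -3 15 -1.4;2.56 -3 15.2 -1.4;2.56 -3 15.2 -1.4;2.56 -3 15.2 -1.4;2.56 -3 15.2 -1.4'; python3 go.py 457.8 144.4 65 -11.5
```

```text
time: 3.23
position: [459.7, 145.3, 148.2]
ee_rot: [-179.9, -0.3, -11.5]
wrist_force: [0.1, -0.8, 0.1]
opening: 50.3
grip_force: 0.0
pos [459.7 145.3 148.2] [-179.87   -0.26  -11.51] go [-0.21  0.15  8.31] turn -0.01
```

```bash
python3 -m creep '-0.1 0.1 2.5 0;-0.1 0.1 5 0;-0.1 0.1 7 0;-0.1 0.1 8.1 0;-0.1 0.1 8.1 0;-0.1 0.1 8.1 0;-0.1 0.1 8.1 0'; python3 -m creep '0 0 0 0;0 0 0 0;0 0 0 0;0 0 0 0;0 0 0 0;0 0 0 0' 1 60; python3 go.py 457.8 144.4 65 -11.5
```

```text
time: 3.82
position: [458.5, 145.1, 66.5]
ee_rot: [-179.9, -0.2, -11.5]
wrist_force: [-0.5, -0.6, 1.0]
opening: 50.4
grip_force: 0.0
time: 4.32
position: [457.0, 144.8, 64.7]
ee_rot: [180.0, -0.0, -11.4]
wrist_force: [-0.5, 3.7, -0.0]
opening: 13.8
grip_force: 60.0
pos [457.  144.8  64.7] [ 1.7999e+02 -1.0000e-02 -1.1440e+01] go [ 0.09  0.02 -0.03] turn 0.06
```

```bash
python3 -m creep '0 0 -0.5 0;0 0 -1.5 0;0 0 -3 0;0 0 -5 0;0 0 -7.5 0;0 0 -10 0;0 0 -12 0;0 0 -13 0;0 0 -13 0;0 0 -13 0'; python3 - <<'E'
from h import *
from cell import viewer
c=viewer.read_camera("wrist"); cv2.imwrite("pics/w2.png",c["image"][:,:,::-1]); np.savez("pics/w2.npz",**c)
E
python3 go.py 714 123 200 -3
```

```text
time: 5.15
position: [456.6, 144.7, 194.3]
ee_rot: [180.0, 0.0, -11.4]
wrist_force: [-0.5, -0.3, -1.8]
opening: 13.7
grip_force: 60.0
pos [456.1 144.5 193.5] [ 1.7993e+02  1.1000e-01 -1.1440e+01] go [25.7  -3.   -0.71] turn -8.44
```

View pics/w2.png

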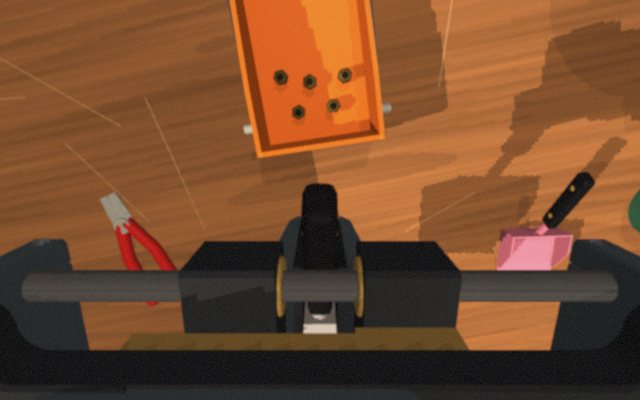

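Scoop held, handle at (320,215), yaw aligned. The blade is hidden behind the fingers, so I'll check its tilt from the side and top depth.

```bash
cat > tilt.py <<'E'
from h import *
from cell import viewer, readout
from scipy.spatial.transform import Rotation as R
o=readout.get_obs(); r=R.from_euler('xyz',o['ee_rot'],degrees=True)
for n in ("top","side"):
    c=viewer.read_camera(n); W=cloud(c); H=hsv(c); L=r.inv().apply((W-o['position']).reshape(-1,3)).reshape(W.shape)
    # scoop frame guess: x_s = -L.x-59, y=.., height = 67 - (L.z+2)
    xs=-L[...,0]-59; zs=65-L[...,2]; m=(H[...,1]<90)&(H[...,2]>60)&(xs>2)&(xs<85)&(abs(L[...,1])<34)&(abs(zs)<60)
    p=np.c_[xs[m],L[...,1][m],zs[m]]; 
    if len(p)<20: print(n,len(p)); continue
    b=np.ones(len(p),bool)
    for _ in range(8):
        A=np.c_[p[:,:2],np.ones(len(p))]; k=np.linalg.lstsq(A[b],p[b,2],rcond=None)[0]; e=p[:,2]-A@k; b=abs(e)<max(4,1.5*np.median(abs(e)))
    q=p[b]; print(n,b.sum(),len(p),"nose slope deg",np.degrees(np.arctan(k[0])).round(1),"roll",np.degrees(np.arctan(k[1])).round(1),"h at rear",k[2].round(1),"h lip",(k[2]+75*k[0]).round(1),"x range",np.percentile(q[:,0],[1,99]).round())
E
python3 tilt.py
```

```text
top 0
side 468 517 nose slope deg -1.1 roll -0.1 h at rear 4.7 h lip 3.2 x range [ 3. 73.]
```

```bash
python3 -m creep '1 -0.1 0 -1;3 -0.3 0 -3;6 -0.7 0 -5;10 -1.2 0 -7;14 -1.6 0 -8.4;18 -2.1 0 -8.4;21.5 -2.5 0 -8.4;24 -2.8 0 -8.4;25.3 -2.95 0 -8.4;25.7 -3 0 -8.4'; python3 -m creep '0 0 0 0;0 0 0 0;0 0 0 0;0 0 0 0'; python3 tilt.py; python3 go.py 714 123 110 -3;  python3 - <<'E'
from h import *
from cell import viewer
c=viewer.read_camera("wrist"); cv2.imwrite("pics/w3.png",c["image"][:,:,::-1]); np.savez("pics/w3.npz",**c)
E
```

```text
time: 6.13
position: [716.4, 122.6, 191.4]
ee_rot: [179.9, 0.2, -3.1]
wrist_force: [0.3, -0.2, -1.3]
opening: 13.8
grip_force: 60.0
time: 6.47
position: [713.8, 123.5, 195.0]
ee_rot: [180.0, 0.0, -3.0]
wrist_force: [-0.2, 0.5, -1.4]
opening: 13.5
grip_force: 60.0
top 0
side 377 423 nose slope deg -1.0 roll 0.1 h at rear 5.1 h lip 3.7 x range [ 3. 73.]
pos [714.1 123.5 195.3] [-1.80e+02 -2.00e-02 -3.02e+00] go [-0.01  0.05  8.53] turn -0.02
```

View pics/w3.png

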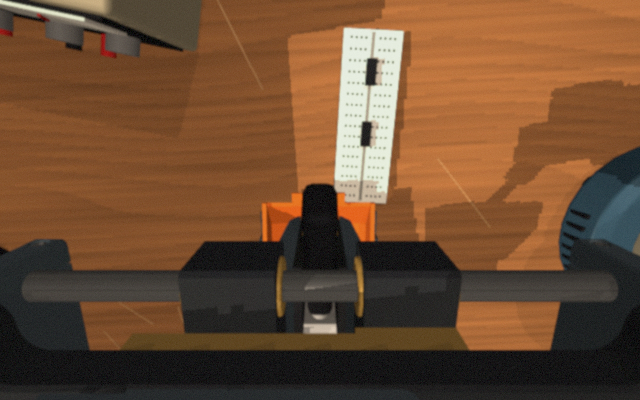

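The scoop is centred over the bin: walls at columns 262 and 376, handle at 320. Descending.

```bash
python3 -m creep '0 0 1 0;0 0 3 0;0 0 5.5 0;0 0 8 0;0 0 10 0;0 0 11 0;0 0 11.5 0;0 0 11.5 0;0 0 11.5 0'; python3 -m creep '0 0 0.2 0;0 0 0.4 0;0 0 0.6 0;0 0 0.8 0;0 0 0.8 0;0 0 0.8 0'; python3 go.py 714 123 72 -3
```

```text
time: 7.37
position: [715.5, 123.3, 80.6]
ee_rot: [-180.0, -0.1, -3.0]
wrist_force: [-0.3, 0.2, -0.2]
opening: 13.9
grip_force: 60.0
time: 7.87
position: [715.2, 123.3, 72.8]
ee_rot: [-180.0, -0.1, -3.0]
wrist_force: [-0.1, 0.9, 4.8]
opening: 13.8
grip_force: 60.0
pos [715.2 123.3  72.8] [-1.7999e+02 -8.0000e-02 -3.0400e+00] go [-0.12  0.03  0.08] turn -0.04
```

```bash
python3 -m creep '-0.5 0 0.05 0;-1.5 0 0.05 0;-2.7 0 0.05 0;-3.9 0 0.05 0;-5 0 0.05 0;-6 0 0.05 0;-6.8 0 0.05 0;-7.3 0 0.05 0;-7.6 0 0.05 0;-7.6 0 0.05 0'; python3 -m creep '-0.1 0 0 0;-0.2 0 0 0;-0.3 0 0 0;-0.3 0 0 0'; python3 - <<'E'
from h import *
from cell import viewer
a=[]
for n,b in (("top",(260,340,130,210)),("side",(215,345,190,290))):
    c=viewer.read_camera(n); np.savez(f"pics/{n}4.npz",**c); i=c["image"][b[2]:b[3],b[0]:b[1],::-1]; a.append(cv2.resize(i,(390,int(i.shape[0]*390/i.shape[1])),interpolation=2)[:300])
    print(a[-1].shape)
hh=min(x.shape[0] for x in a); cv2.imwrite("pics/s4.png",np.hstack([x[:hh] for x in a]))
E
python3 tilt.py
```

```text
time: 8.7
position: [640.4, 127.7, 73.1]
ee_rot: [-179.9, -0.3, -3.0]
wrist_force: [3.0, -0.2, 5.9]
opening: 13.8
grip_force: 60.0
time: 9.03
position: [638.6, 127.8, 73.3]
ee_rot: [-179.9, -0.4, -3.0]
wrist_force: [4.1, -0.3, 7.0]
opening: 13.8
grip_force: 60.0
(300, 390, 3)
(300, 390, 3)
top 0
side 210 265 nose slope deg 1.9 roll -0.7 h at rear 3.7 h lip 6.2 x range [ 2. 56.]
```

View pics/s4.png

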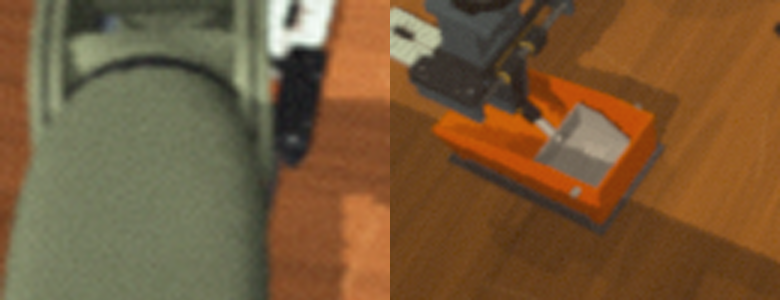

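Side view: the scoop is nearly at the back wall, lip about 5 mm short. The spacers are hidden behind the bin wall at the nose. Pushing on.

```bash
python3 -m creep '-0.2 0 0 0;-0.4 0 0 0;-0.5 0 0 0;-0.5 0 0 0;-0.5 0 0 0'; python3 go.py 633.5 127.8 72 -3
```

```text
time: 9.65
position: [633.9, 128.1, 73.3]
ee_rot: [-179.9, -0.4, -3.0]
wrist_force: [5.1, 2.3, 6.9]
opening: 13.7
grip_force: 60.0
pos [633.9 128.1  73.3] [-179.91   -0.44   -3.04] go [-0.04  0.03  0.13] turn -0.04
```

```bash
python3 -m creep '0 0 -0.1 0;0 0 -0.4 0;0 0 -0.8 0;0 0 -1.3 0;0 0 -1.8 0;0 0 -2.3 0;0 0 -2.8 0;0 0 -3.1 0;0 0 -3.3 0;0 0 -3.3 0'; python3 - <<'E'
from h import *
from cell import viewer
c=viewer.read_camera("side"); np.savez("pics/side5.npz",**c); i=c["image"][190:270,240:330,::-1]; cv2.imwrite("pics/s5.png",cv2.resize(i,(675,600),interpolation=2))
E
python3 tilt.py
```

```text
time: 10.48
position: [631.3, 127.7, 104.9]
ee_rot: [-180.0, -0.1, -3.0]
wrist_force: [4.2, -0.5, -0.6]
opening: 13.9
grip_force: 60.0
top 0
side 272 329 nose slope deg -0.2 roll -0.0 h at rear 4.6 h lip 4.4 x range [ 3. 59.]
```

View pics/s5.png

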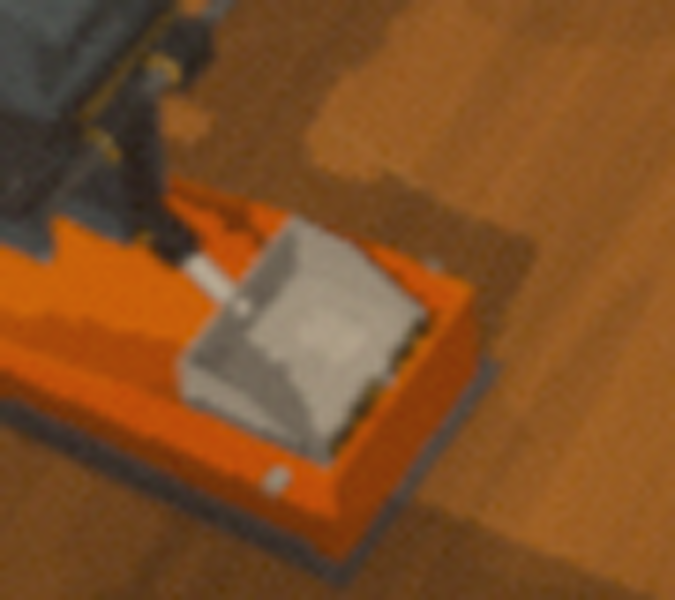

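The dark spacers are lined up along the lip on the blade, with the lip at the back wall. I'll back off gently, lift clear and check.

```bash
python3 -m creep '0.05 0 0 0;0.15 0 0 0;0.3 0 -0.1 0;0.5 0 -0.3 0;0.7 0 -0.6 0;0.9 0 -1 0;1.05 0 -1.5 0;1.15 0 -2.1 0;1.2 0 -2.8 0;1.2 0 -3.5 0'; python3 -m creep '0 0 -0.7 0;0 0 -1.4 0;0 0 -2.1 0;0 0 -2.8 0;0 0 -3.5 0;0 0 -4.1 0;0 0 -4.6 0;0 0 -4.9 0;0 0 -5 0;0 0 -5 0'; cat > look.py <<'E'
import sys
from h import *
from cell import viewer, readout
from scipy.spatial.transform import Rotation as R
o=readout.get_obs(); r=R.from_euler('xyz',o['ee_rot'],degrees=True)
c=viewer.read_camera("side"); T=c["world_from_camera"]
# rectify the blade plane (scoop frame, height 12) : 4 px/mm
xs=np.array([[-5,-50],[90,-50],[90,50],[-5,50]],float)
L=np.c_[-xs[:,0]-59,-xs[:,1],np.full(4,65-float(sys.argv[2]))]
P=(r.apply(L)+o['position']-T[:3,3])@T[:3,:3]
uv=np.c_[P[:,0]/P[:,2]*c["fx"]+c["cx"],P[:,1]/P[:,2]*c["fy"]+c["cy"]].astype(np.float32)
M=cv2.getPerspectiveTransform(uv,np.float32([[0,0],[475,0],[475,500],[0,500]]))
cv2.imwrite(sys.argv[1],cv2.warpPerspective(c["image"][:,:,::-1],M,(475,500),flags=cv2.INTER_CUBIC))
E
python3 look.py pics/r6.png 8
```

```text
time: 11.47
position: [643.1, 127.0, 140.0]
ee_rot: [180.0, -0.0, -3.0]
wrist_force: [0.8, -0.0, -2.0]
opening: 13.6
grip_force: 60.0
time: 12.3
position: [642.9, 127.0, 189.3]
ee_rot: [180.0, -0.0, -3.0]
wrist_force: [0.2, 0.1, -1.3]
opening: 13.7
grip_force: 60.0
```

View pics/r6.png

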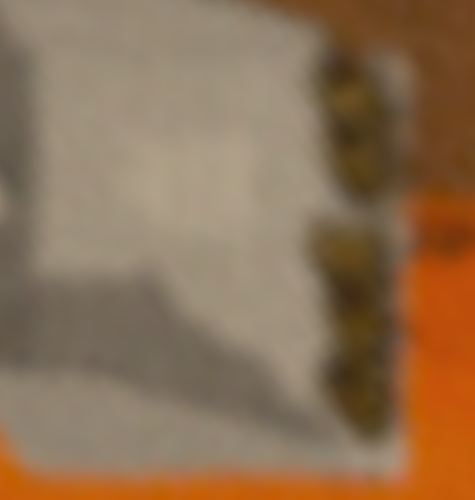

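Rectified blade view: all five spacers (two and three) sit on the blade at 57–72 mm, just behind the lip. I'll turn gently to nose −y while rising.

```bash
python3 -m creep '0 0 -0.1 -1;0 0 -0.4 -3;0 0 -0.7 -6;0 0 -1 -10.5;0 0 -1.3 -16;0 0 -1.6 -22;0 0 -1.9 -28;0 0 -2.2 -34;0 0 -2.5 -40;0 0 -2.8 -46'; python3 -m creep '0 0 -0.3 -6;0 0 -0.5 -12;0 0 -0.7 -18;0 0 -0.8 -24;0 0 -0.9 -30;0 0 -0.9 -36;0 0 -0.9 -41;0 0 -0.9 -44;0 0 -0.9 -46;0 0 -0.9 -47';  python3 go.py 640.5 -10 220 90; python3 tilt.py
```

```text
time: 13.18
position: [642.7, 127.1, 216.8]
ee_rot: [-180.0, 0.0, 43.3]
wrist_force: [-0.1, 0.1, -2.4]
opening: 13.7
grip_force: 60.0
time: 14.02
position: [642.6, 127.1, 225.7]
ee_rot: [-179.9, -0.0, 90.1]
wrist_force: [0.3, 0.3, -0.7]
opening: 13.5
grip_force: 60.0
pos [642.6 127.1 225.7] [-179.93   -0.     90.06] go [-13.71  -0.22   0.57] turn 0.06
top 325 376 nose slope deg 0.0 roll -0.2 h at rear 0.9 h lip 1.0 x range [ 3. 64.]
side 42 46 nose slope deg -0.7 roll -6.8 h at rear 2.8 h lip 2.0 x range [ 2. 65.]
```

```bash
python3 -m creep '-0.3 0 0 0;-1 0 0 0;-2.1 0 0.1 0;-3.5 -0.1 0.2 0;-5.2 -0.1 0.3 0;-7 -0.2 0.4 0;-8.8 -0.2 0.5 0;-10.4 -0.2 0.5 0;-11.7 -0.2 0.5 0;-12.6 -0.2 0.5 0'; python3 -m creep '-0.5 0 0 0;-0.8 0 0 0;-1 0 0 0;-1 0 0 0;-1 0 0 0'; sed -i 's/read_camera("side")/read_camera(sys.argv[3])/' look.py; python3 look.py pics/r7.png 8 top; python3 go.py 640.5 -10 215 90; python3 - <<'E'
import cv2,numpy as np
i=cv2.imread("pics/r7.png"); h=cv2.cvtColor(i,cv2.COLOR_BGR2HSV); print("dark px frac by 10mm column", [round(float((h[50:450,k:k+50,2]<90).mean()),2) for k in range(0,475,50)])
E
```

```text
time: 14.95
position: [640.7, -1.2, 221.2]
ee_rot: [180.0, 0.0, 89.9]
wrist_force: [0.6, 0.5, -2.3]
opening: 13.8
grip_force: 60.0
time: 15.37
position: [640.8, -8.4, 221.1]
ee_rot: [-180.0, -0.0, 90.0]
wrist_force: [-0.3, 0.2, -2.0]
opening: 13.3
grip_force: 60.0
pos [640.8  -8.3 221.1] [ 1.8e+02 -1.0e-02  9.0e+01] go [-0.17 -0.03  0.61] turn 0.0
dark px frac by 10mm column [0.52, 0.26, 0.16, 0.0, 0.0, 0.0, 0.07, 0.55, 0.0, 0.0]
```

View pics/r7.png

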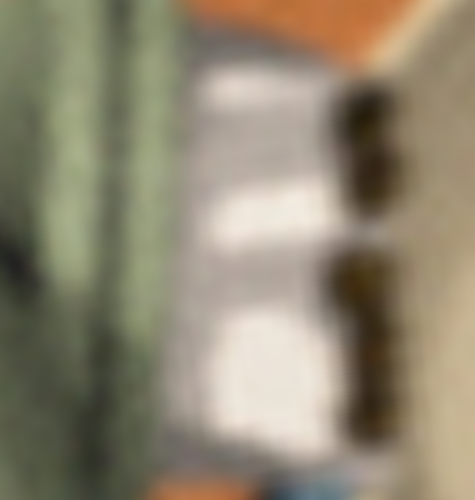

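All five are still at the lip, over the bowl's edge. Tipping them in with a forward stroke and a sharp pull back.

```bash
python3 -m creep '-0.7 0 0.4 0;-2.2 0 0.7 0;-4.4 0 1 0;-6.8 0 1 0;-3 0 1 0;1 0 1 0;4 0 1 0;4 0 1 0;4 0 1 0;4 0 1 0'; python3 look.py pics/r8.png 8 top;  python3 - <<'E'
import cv2,numpy as np
i=cv2.imread("pics/r8.png"); h=cv2.cvtColor(i,cv2.COLOR_BGR2HSV); print("dark px frac by 10mm column", [round(float((h[50:450,k:k+50,2]<90).mean()),2) for k in range(0,475,50)])
from h import *
from cell import viewer
for n in ("top","side"):
    c=viewer.read_camera(n); np.savez(f"pics/{n}8.npz",**c)
c=dict(np.load("pics/top8.npz")); b=dict(np.load("pics/side8.npz"))
cv2.imwrite("pics/v8.png",np.hstack([cv2.resize(c["image"][120:210,360:450,::-1],(400,400),interpolation=2),cv2.resize(b["image"][95:195,255:355,::-1],(400,400),interpolation=2)]))
W=cloud(c);q=W[box(W.shape[:2],365,440,125,210)];r=np.hypot(q[:,0]-640.5,q[:,1]+219.5)
E
```

```text
time: 16.25
position: [640.8, 29.9, 210.9]
ee_rot: [-180.0, 0.1, 90.0]
wrist_force: [0.1, -0.1, -1.2]
opening: 13.6
grip_force: 60.0
dark px frac by 10mm column [0.33, 0.26, 0.01, 0.0, 0.0, 0.0, 0.0, 0.0, 0.0, 0.14]
```

View pics/v8.png

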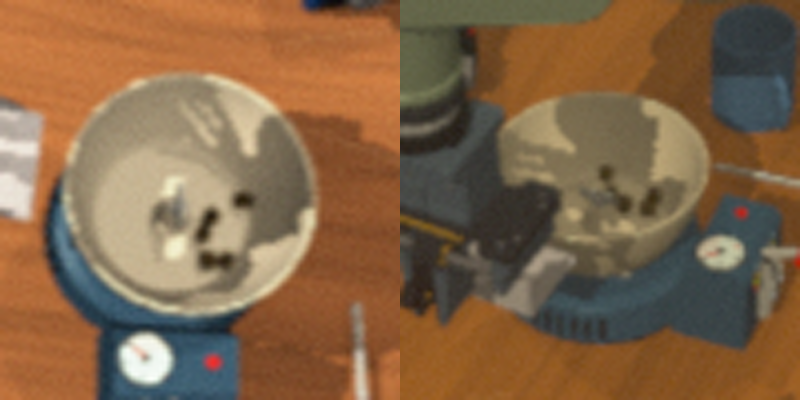

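The bowl holds all five spacers: dark spots right of the hub at about (200–245, 200–260). The blade is empty. Taking the scoop back to its old place.

```bash
python3 go.py 457 144.8 200 -11.5; python3 -m creep '1 -1 0 3;2 -3 0 8;3.5 -6 0 14;5 -9 0 21;6.5 -11.5 0 28;8 -13.5 0.5 35;9.5 -15.5 1 42;10.7 -17 1 49;11.4 -18 1 56;11.5 -18.4 1 63'; python3 -m creep '0 0 0 6;0 0 0 12;0 0 0 19;0 0 0 26;0 0 0 32;0 0 0 36;0 0 0 38;0 0 0 38.5;0 0 0 38.5;0 0 0 38.5';python3 go.py 457 144.8 66 -11.5; python3 tilt.py
```

```text
pos [640.8  29.6 211.1] [-1.800e+02  3.000e-02  8.988e+01] go [ 11.48 -18.41   1.1 ] turn 101.38
time: 17.23
position: [455.6, 146.4, 201.4]
ee_rot: [-180.0, 0.0, 26.6]
wrist_force: [-0.2, -0.3, -0.8]
opening: 13.6
grip_force: 60.0
time: 18.07
position: [457.1, 145.7, 201.2]
ee_rot: [180.0, -0.0, -11.5]
wrist_force: [0.3, -0.3, -1.1]
opening: 13.7
grip_force: 60.0
pos [457.1 145.7 201.2] [ 1.7999e+02 -2.0000e-02 -1.1540e+01] go [1.000e-02 9.000e-02 1.352e+01] turn -0.04
top 0
side 484 522 nose slope deg -1.0 roll 0.1 h at rear 4.6 h lip 3.2 x range [ 3. 72.]
```

```bash
python3 -m creep '0 0 1.5 0;0 0 4 0;0 0 7 0;0 0 9.5 0;0 0 11.5 0;0 0 12.5 0;0 0 13 0;0 0 13.2 0;0 0 13.2 0'; python3 -m creep '0 0 0.2 0;0 0 0.4 0;0 0 0.5 0;0 0 0.5 0'; python3 go.py 457 144.8 64.7 -11.5
```

```text
time: 18.92
position: [457.2, 146.3, 69.3]
ee_rot: [-180.0, -0.0, -11.5]
wrist_force: [-0.1, -1.1, -0.9]
opening: 13.8
grip_force: 60.0
time: 19.25
position: [457.4, 146.3, 64.8]
ee_rot: [-180.0, -0.1, -11.5]
wrist_force: [0.4, -0.7, 1.4]
opening: 13.8
grip_force: 60.0
pos [457.4 146.3  64.8] [-1.7997e+02 -7.0000e-02 -1.1540e+01] go [-0.01  0.16  0.01] turn -0.04
```

```bash
python3 -m creep '0 0 0 0;0 0 0 0;0 0 0 0;0 0 0 0;0 0 0 0' -0.1; python3 -m creep '0 0 -1 0;0 0 -3 0;0 0 -6 0;0 0 -10 0;0 0 -14 0;0 0 -17 0;0 0 -18 0;0 0 -18 0'; python3 go.py 441 -237 180 0; python3 - <<'E'
from h import *
from cell import viewer
c=viewer.read_camera("side"); W=cloud(c);H=hsv(c);h,s,v=H[...,0],H[...,1],H[...,2];sh=h.shape;z=W[...,2]
p=W[box(sh,305,350,252,294)&(s<70)&(v>90)&(z<60)]; print("blade",len(p),rect(p),np.percentile(p[:,2],[2,50,98]))
m=box(sh,345,370,148,165)&((h<5)|(h>174))&(s>180)&(z>60); p=W[m]; print("pad",np.median(p,0),p[:,:2].mean(0),rect(p))
E
```

```text
time: 19.67
position: [456.9, 146.2, 64.1]
ee_rot: [180.0, -0.0, -11.5]
wrist_force: [-0.7, -1.1, -0.1]
opening: 44.2
grip_force: 0.0
time: 20.33
position: [458.3, 146.6, 246.9]
ee_rot: [-179.8, -0.3, -11.5]
wrist_force: [0.8, -1.1, -1.0]
opening: 50.1
grip_force: 0.0
pos [458.3 146.6 246.9] [-179.83   -0.33  -11.54] go [ 5.94 37.95  6.61] turn -11.54
blade 724 (array([373.2, 162.3]), array([85.3, 93.6]), 79.1, [[319.0, 129.0], [411.0, 112.0], [427.0, 195.0], [335.0, 213.0]]) [-0.35919963  4.87380891 35.24491987]
pad [ 442.62527431 -233.6776747   107.44471379] [ 442.96865692 -235.13304703] (array([ 444. , -236.5]), array([31.9, 29.7]), 89.8, [[429.0, -252.0], [459.0, -252.0], [459.0, -221.0], [429.0, -220.0]])
```

Scoop is flat and released in its old place; the pad measures about (442,−237,106). Moving over to the lever with the gripper closed.

```bash
python3 go.py 434 -238 180 5; python3 -m creep '0 2 0 -1;0.5 5 0 -3;1 9 0 -6;2 13 0 -9;3 17 1 -12;4 21 2 -15;4.5 25 3 -16.5;5 29 4 -16.5;5.2 33 5.5 -16.5;5.2 36.5 6.6 -16.5' 1 20; python3 go.py 434 -238 180 5
```

```text
pos [457.  146.2 244.5] [-1.7996e+02 -8.0000e-02 -1.1540e+01] go [ 5.42 38.11  6.43] turn -16.54
time: 21.22
position: [432.8, -223.2, 174.7]
ee_rot: [-179.8, 0.3, 4.9]
wrist_force: [0.8, -0.1, -1.0]
opening: 0.5
grip_force: 0.0
pos [ 432.8 -223.2  174.7] [-179.84    0.25    4.93] go [-0.01  1.49 -0.53] turn -0.07
```

```bash
python3 -m creep '0 0.7 1 0;0.1 1.4 2.5 0;0.1 1.5 3.5 0;0.1 1.5 3.9 0;0.1 1.5 3.9 0;0.1 1.5 3.9 0'; python3 go.py 434 -238 67.5 5
```

```text
time: 21.72
position: [437.0, -235.7, 138.8]
ee_rot: [-180.0, 0.1, 5.0]
wrist_force: [0.3, -0.2, -0.7]
opening: 0.2
grip_force: 0.0
pos [ 437.  -235.7  138.8] [-1.7995e+02  5.0000e-02  5.0200e+00] go [-0.32  0.21  7.13] turn 0.02
```

```bash
python3 -m creep '-0.2 0.2 0.8 0;-0.3 0.2 1.6 0;-0.3 0.2 2.4 0;-0.3 0.2 3.2 0;-0.3 0.2 4 0;-0.3 0.2 4.8 0;-0.3 0.2 5.4 0;-0.3 0.2 5.8 0;-0.3 0.2 5.8 0;-0.3 0.2 5.8 0'; python3 -m creep '0 0 0.3 0;0 0 0.6 0;0 0 0.8 0;0 0 0.9 0;0 0 0.9 0'; python3 go.py 434 -238 67.5 5; cat > pad.py <<'E'
from h import *
from cell import viewer
for n in ("side","top"):
    c=viewer.read_camera(n); W=cloud(c);H=hsv(c);h,s,v=H[...,0],H[...,1],H[...,2]
    m=((h<6)|(h>172))&(s>170)&(np.hypot(W[...,0]-441,W[...,1]+237)<40)&(W[...,2]<125)&(W[...,2]>15); p=W[m]; print(n,len(p),p.mean(0).round(1) if len(p) else 0)
    if len(p)>4:
        d=-(p[:,0]-521)*.996-(p[:,1]+230)*.088; print("  elev angles",np.percentile(np.arctan2(p[:,2]-70,d),[5,50,95]).round(2),"d",np.percentile(d,[5,95]).round(),"z",np.percentile(p[:,2],[5,95]).round())
E
python3 pad.py
```

```text
time: 22.55
position: [433.2, -238.7, 81.6]
ee_rot: [-180.0, 0.1, 5.0]
wrist_force: [-5.0, 1.0, 11.0]
opening: 0.4
grip_force: 5.8
time: 22.97
position: [434.2, -238.7, 72.4]
ee_rot: [180.0, -0.0, 5.0]
wrist_force: [-2.5, 0.7, 6.7]
opening: 0.8
grip_force: 3.2
pos [ 434.2 -238.7   72.4] [ 1.7999e+02 -2.0000e-02  4.9700e+00] go [-0.02 -0.07  0.49] turn -0.03
side 35 [ 440.2 -226.5   54.6]
  elev angles [-0.27 -0.18 -0.15] d [67. 93.] z [49. 59.]
top 0 0
```

```bash
for i in 1 2; do python3 -m creep '0 0 0.1 0;0 0 0.1 0;0 0 0.1 0' | egrep 'pos|wrist'; done; python3 -m creep '0 0 0.1 0;0 0 0.1 0;0 0 0.1 0' | egrep 'pos|wrist';python3 -m creep '0 0 0.1 0;0 0 0.1 0;0 0 0.1 0' | egrep 'pos|wrist'; python3 pad.py
```

```text
position: [434.4, -238.7, 71.6]
wrist_force: [-1.5, 1.4, 6.1]
position: [434.5, -238.7, 70.8]
wrist_force: [-1.1, 0.6, 8.6]
position: [434.7, -238.7, 69.9]
wrist_force: [-1.1, 1.6, 8.7]
position: [434.9, -238.7, 69.1]
wrist_force: [-2.2, 1.1, 10.6]
side 34 [ 440.3 -228.1   50.1]
  elev angles [-0.29 -0.24 -0.21] d [66. 92.] z [45. 55.]
top 0 0
```

```bash
python3 -m creep '0 0 0.08 0;0 0 0.08 0;0 0 0.08 0' | egrep 'pos|wrist'; python3 -m creep '0 0 0.08 0;0 0 0.08 0;0 0 0.08 0' | egrep 'pos|wrist';  python3 pad.py
```

```text
position: [435.0, -238.7, 68.5]
wrist_force: [-2.0, 2.2, 10.6]
position: [435.2, -238.7, 67.8]
wrist_force: [-1.5, 1.8, 10.7]
side 35 [ 440.  -227.    49.1]
  elev angles [-0.32 -0.25 -0.17] d [68. 92.] z [43. 58.]
top 0 0
```

```bash
python3 -m creep '0 0 0 0;0 0 0 0;0 0 0 0;0 0 0 0;0 0 0 0;0 0 0 0' | egrep 'time|pos|wrist'; python3 -c "
from cell import close_job
print(close_job())"
```

```text
time: 25.27
position: [435.1, -238.7, 67.8]
wrist_force: [-2.6, 3.0, 10.9]
the job is handed in; nothing more can be done
None
```

I handed the job in at about 25 s. All five spacers are in the bowl with none seen spilled, the scoop is back flat on the desk and released, and the arm is still holding the lever down at what I estimate is the third notch (about 0.68 rad, judged from fingertip height and push force).

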